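Stow the terminal fittings in the tray and set its clamp screw

ROBOT

A 7-joint arm with a two-finger parallel gripper is mounted at the origin on the work surface. World frame = base frame: x ahead of the robot, y to its left, z up, the work surface at z = 0. Lengths are in m, angles in rad, forces in N, time in s.
With the tool pointing down it reaches from about 0.425 to 0.925 m from the base axis. Payload 6.8 kg.
Tool frame: the origin (TCP) lies at the very end of the fingers, on their centre line; the grasp point (between the pads) lies 19 mm behind it; x points along the fingers, y is the direction in which the jaws open and shut, and the axes are right-handed (so a half turn about x gives the same grasp; the last joint's range is limited). The gripper opens to 85 mm and grips with 20 to 120 N. Pads are 22 mm wide; open, the fingers measure 114 mm over their backs; the gripper's body (76 mm by 85 mm) begins 54 mm behind the grasp point. The pads swing forward as they close: fully open they stand 13 mm farther back than shut.
Start: joints at [-1.372, 0.477, 0.022, 1.555, -0.011, 1.109, -0.083], TCP at [0.204, 0.643, 0.231] pointing down, gripper open.
Joint ranges: [-2.96, 2.96], [-0.34, 2.1], [-1.41, 1.46], [0.24, 2.44], [-1.37, 4.51], [0.17, 1.92], [-2.96, 2.96]. Speed limits (rad/s): [2.39, 2.39, 3.14, 3.14, 3.14, 3.14, 3.14].

INTERFACE

Orientations are given as a rotation vector (axis times angle).
In Python, from bench import get_obs, grab_frame, camera_info, hand_in gives the robot as it stands.
- The arm moves only by the tool apply_moves, never from a script. Its argument "series" is text: rows parted by semicolons, each of 7 numbers parted by spaces: the turn, a rotation vector about the tool's x, y, z in rad, then the shift along the tool's x, y, z in m, then the opening, from 0 (shut) to 1 (fully open). In form: wx wy wz tx ty tz hand; .... A call has 1 to 12 rows; each row is the pose to reach, as a shift and turn from the pose commanded when the call began, along the tool's axes at that moment; what a row does not reach only later rows make up. A row lasts 1/8 s, in which the tool goes at most 62.5 mm and 10.7 degrees, less where a joint would pass 70% of its speed; a pose out of reach is approached as far as the arm can. A call with a gripper value outside its range is refused whole. The fingers move at their own pace and stop on an object; "force" is the grip in N (left out, the last holds). Time passes only in rows, so rows that repeat a pose let the fingers close. It gives the time, the measured TCP pose, the force and the opening at its end, in the units of the state.
- get_obs(): the state, without advancing time (a new reading comes with each control period).
- grab_frame(name): name is "side" or "top"; returns the picture (420x560x3 uint8, blue, green, red); there is no depth.
- camera_info(name): a dict with "fov_y" (degrees; the focal length in pixels is half the picture's height over the tangent of half this angle, whatever the lens; pixels are square), "cx", "cy" (the principal point, pixels), "rvec" (rotation vector, rad) and "tvec" (3), from world to camera coordinates, as OpenCV has them. Camera axes: x right, y down, z forward; pixel columns grow to the right and rows downward; lengths in m; the calibration is good to about 2 mm. A picture is of the moment at which its call begins. camera_info takes no time and is no camera call.
- hand_in(): hands the job in, once; it reports no verdict.
The state is a dict: "clock": time; "joints": joint angles; "qvel": joint speeds; "tau": joint torques, N m; "tcp_pos": TCP position; "orientation": TCP orientation; "contact_force": force on the tool from outside, world axes, zero at the start; "moment": the same for the moment, N m; "grip_width": finger opening in m.
Only numpy, scipy, OpenCV 4.12 (cv2) and the standard library are available. Lean on these libraries where they do the work, as an engineer would, in place of code of your own. Each camera call takes 0.05 s, during which the arm holds its last target.

TASK

Put the white porcelain standoff, the yellow terminal cap and the brass coupling one after another into the blue tray on the transformer lid; lower the porcelain into place rather than dropping it, and leave the tools and other things lying about alone. Then turn the red thumbscrew of the tray's clamp clockwise until it seats, back it off a quarter turn, and finish still gripping it there, holding it still so that the locknut can be fitted: do not let go.

Things in the scene. Friction and masses are not known exactly. Their poses are not given: they have to be found in the camera images.
- kit_tray: Blue open tray fixed to the lid, 138 (its x) by 228 (its y) mm outside, walls 4 mm thick and 30 mm high, floor top 4 mm above the lid. Origin: underside centre of the tray, on the lid. On its +y side, fixed to it, stands a white clamp block 56 x 56 x 45 mm high, centred 175 mm from the origin along the tray's y, with a steel strap reaching over the tray's lip; the thumbscrew stands upright on this block. The tray may stand turned by up to 0.3 rad.
- screw_grip (a point): Red bar handle of the thumbscrew, 44 mm long (its x), 12 mm thick (its y), 34 mm tall, on a steel disc of 42 mm diameter and 8 mm height. This point lies on the upright screw axis, 77 mm above the lid, where to grip; its axes turn with the handle. The bar spans 53 to 87 mm above the lid, so grip it across its 12 mm (fingertips above the disc, whose top is at 54 mm). A white stripe on top marks the half towards its -x. It turns in place and does not rise or sink.
- clamp_screw (a joint): Angle of the thumbscrew in rad, growing as it is turned clockwise seen from above: 0 is fully loose, 3.14 is a hard stop, where the screw is seated. At 0 the handle's x axis is the tray's x axis; the handle's yaw is the tray's yaw minus this angle. It starts between 0.4 and 2.1, turns with about 0.04 N m of friction and stays where it is left.
- standoff: White ribbed porcelain standoff insulator, standing, 52 mm high, 43 mm across its ribs, about 110 g, brittle. Ribs at 13 to 20 mm and 28 to 38 mm height: grip the upper one at about 32 mm. Origin: centre of its underside.
- cap: Yellow domed plastic terminal cap, standing, 45 mm high, 50 mm diameter, straight-sided up to 30 mm height, about 60 g. Origin: centre of its underside.
- coupling: Brass stud coupling, standing: 26 mm diameter and 50 mm high on a foot flange of 36 mm diameter and 12 mm height, about 140 g. Grip it above the flange, at about 34 mm. Origin: centre of its underside.
- socket: Polished steel deep socket, standing, 30 mm diameter, 64 mm high, stays where it is. It stands among the three fittings, and any of the four may stand in any of the four places. Origin: centre of its underside.
- wrench: Steel wrench lying on the lid, about 180 mm long. Leave it alone.
- pliers: Red-handled pliers lying flat, about 160 mm long, 16 mm high. Leave alone.
- tape_roll: Blue tape roll lying flat, 76 mm diameter, 19 mm high. Leave alone.
- screwdriver: Screwdriver lying on the lid. Leave alone.
- clear_cover: Clear plastic cup, 72 mm diameter, 70 mm high, standing. Leave alone.
Mind the look-alikes: they are no part of the job. Leave any pink look-alike of the standoff alone.

How it is judged:
By the outcome, as a careful person would: the job done as asked, in the order asked, and still so for the second after the job is handed in, while the arm keeps its last pose, push and grip.
It also fails if it takes over 72 s, if anything falls off the work surface, if the arm or the gripper's body presses on something with over 40 N, if the wrist force passes 120 N, or if a joint passes its speed limit or range.

## Working session

There is one attempt and no reset: what is moved stays moved. The work goes in short steps, Python scripts to look and compute and a tool call to move; the robot and the scene stay as the last step left them, time stands still between calls to the robot, and variables do not carry over. Pictures are saved under pics/ and viewed, and the job is handed in when it is done.

Besides the shell and the picture viewer there is one more tool, called after ">>>" as name(argument=value, ...) on one line, values as JSON. apply_moves: Moves the arm, as the interface text tells. Its arguments: {"type":"object","properties":{"series":{"type":"string"},"force":{"type":"number"}},"required":["series"]}

```bash
mkdir -p pics; ls
python3 - <<'E'
from bench import *
import cv2
for n in("side","top"):
    im=grab_frame(n);cv2.imwrite(f"pics/{n}0.png",im);print(n,camera_info(n))
print(get_obs())
E
```

```text
pics
side {'fov_y': 56.96246443352077, 'cx': 276.1144169526272, 'cy': 208.64783978392308, 'rvec': array([ 0.64729796, -2.68701067,  1.10849104]), 'tvec': array([0.51757158, 0.22109547, 1.00385525])}
top {'fov_y': 42.054693663812095, 'cx': 280.63616414752096, 'cy': 214.18912856062352, 'rvec': array([ 2.09821505, -2.14804513,  0.17741086]), 'tvec': array([0.04205446, 0.55192926, 1.81978909])}
{'clock': 0.1, 'joints': array([-1.37209518,  0.47771324,  0.02235372,  1.55634261, -0.0115133 ,
        1.10929333, -0.08312084]), 'qvel': array([ 0.00024005, -0.00057286, -0.0004478 , -0.00366299,  0.00062492,
       -0.00089924, -0.00065134]), 'tau': array([ 4.56052978e-03, -5.97767580e+01,  1.61370154e+00, -2.81952757e+01,
        1.28684312e-02,  5.12141050e-03, -1.04837952e-06]), 'tcp_pos': array([0.20371078, 0.64297364, 0.23043017]), 'orientation': array([ 0.23952928,  1.55748768, -0.24208606]), 'contact_force': array([0.35507983, 0.46722332, 0.13422648]), 'moment': array([ 0.02470462, -0.00388414,  0.0205383 ]), 'grip_width': 0.08517104058723649}
```

View pics/side0.png

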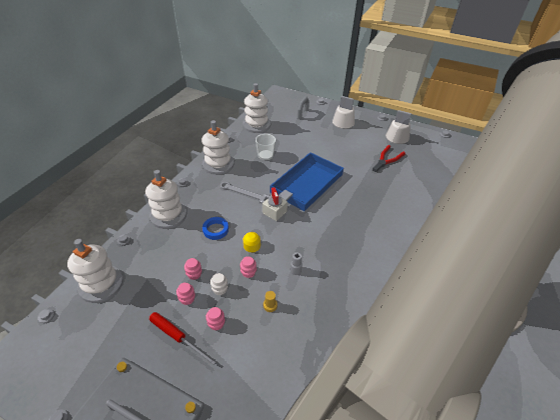

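View pics/top0.png

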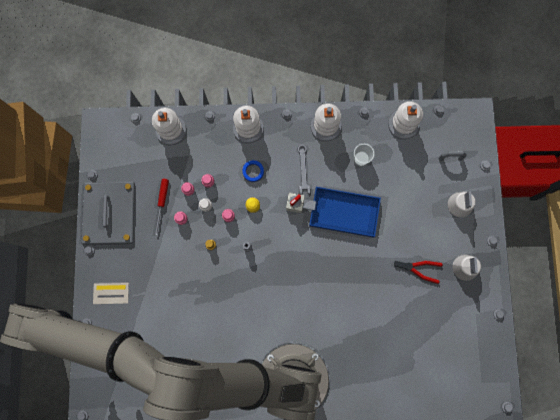

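```bash
cat > h.py <<'E'
import numpy as np,cv2
from bench import *
from scipy.spatial.transform import Rotation as R
C={n:camera_info(n) for n in("side","top")}
def KRT(n):
    c=C[n];f=210/np.tan(np.radians(c['fov_y']/2))
    return np.array([[f,0,c['cx']],[0,f,c['cy']],[0,0,1]]),np.array(c['rvec'],float),np.array(c['tvec'],float)
def proj(n,P):
    K,r,t=KRT(n);return cv2.projectPoints(np.atleast_2d(np.array(P,float)),r,t,K,None)[0][:,0]
def onz(n,uv,z):
    K,r,t=KRT(n);M=cv2.Rodrigues(r)[0];c=-M.T@t
    d=M.T@np.linalg.inv(K)@np.array([*uv,1.]);return c+d*(z-c[2])/d[2]
def tri(us,ut):
    A=[];
    for n,u in(("side",us),("top",ut)):
        K,r,t=KRT(n);P=K@np.c_[cv2.Rodrigues(r)[0],t];A.append(P)
    X=cv2.triangulatePoints(A[0],A[1],np.array(us,float).reshape(2,1),np.array(ut,float).reshape(2,1))[:,0]
    return X[:3]/X[3]
def crop(n,x0,y0,w,h,s,out,im=None):
    im=grab_frame(n) if im is None else im
    cv2.imwrite(out,cv2.resize(im[y0:y0+h,x0:x0+w],None,fx=s,fy=s,interpolation=cv2.INTER_CUBIC))
E
python3 - <<'E'
from h import *
t=cv2.imread("pics/top0.png");s=cv2.imread("pics/side0.png")
crop("top",160,160,130,100,6,"pics/t1.png",t)
crop("top",270,170,130,90,6,"pics/t2.png",t)
crop("side",170,220,140,110,5,"pics/s1.png",s)
crop("side",250,145,110,80,7,"pics/s2.png",s)
for n in C:
    K,r,tt=KRT(n);print(n,-cv2.Rodrigues(r)[0].T@tt)
E
```

```text
side [0.22581086 0.72787481 0.86237846]
top [0.22185286 0.01217885 1.88908967]
```

View pics/t1.png

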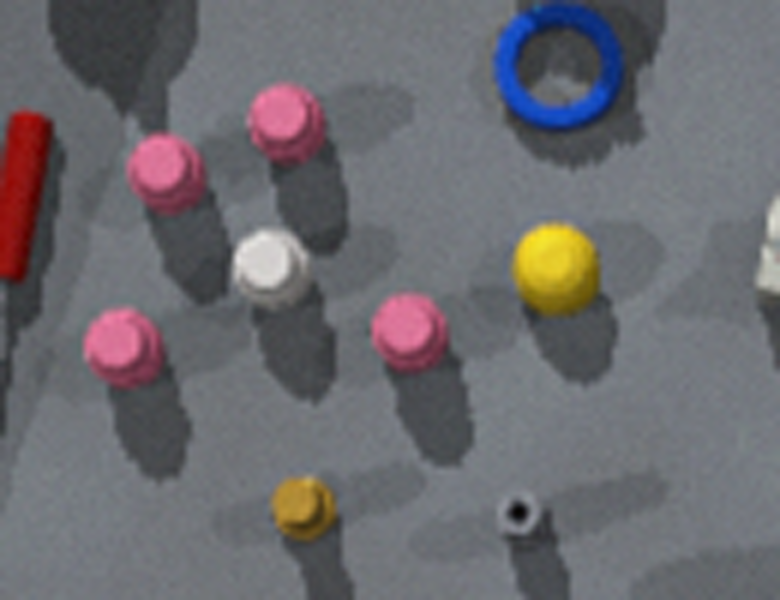

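View pics/t2.png

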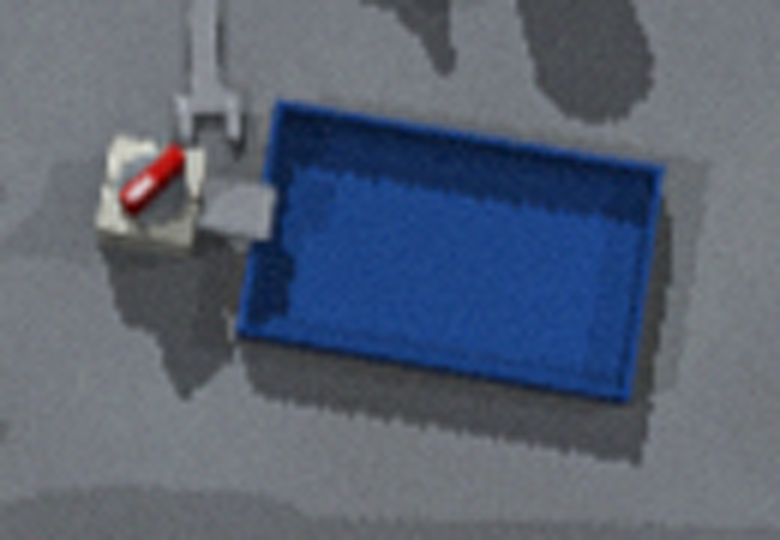

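View pics/s1.png

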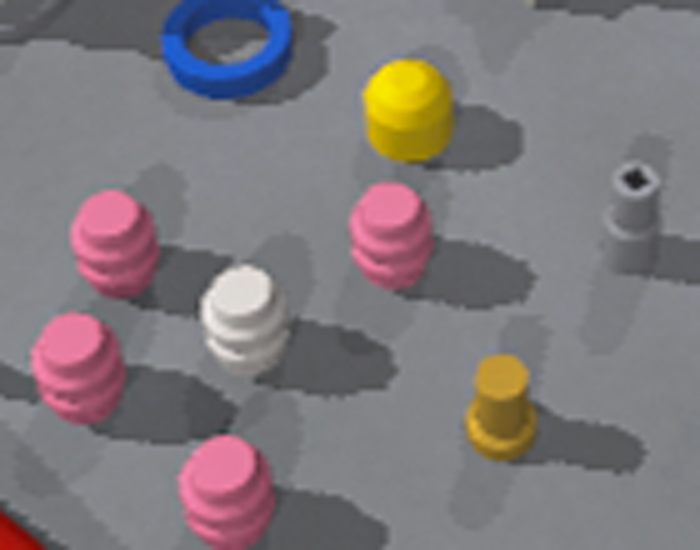

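View pics/s2.png

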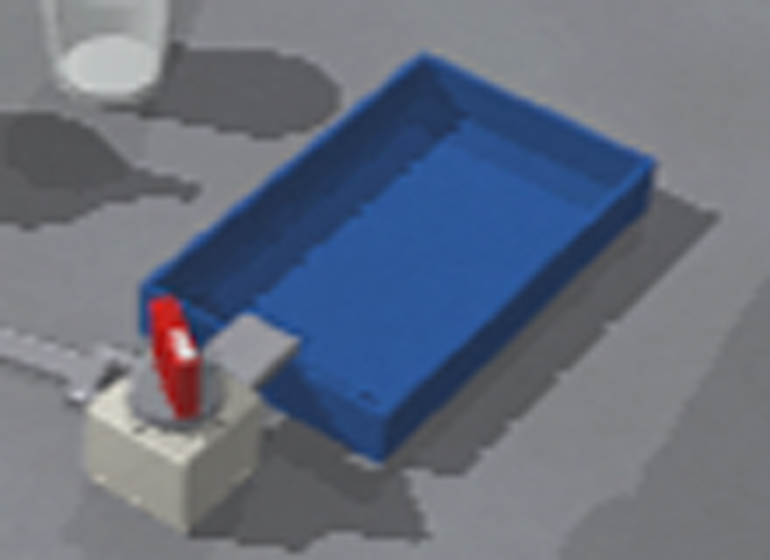

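```bash
cat > loc.py <<'E'
from h import *
from scipy.optimize import least_squares
prof={'standoff':[(.0215,.013),(.0215,.038),(.0165,0),(.0165,.052)],'cap':[(.025,0),(.025,.030),(.0225,.037),(.017,.042),(.008,.045)],'coupling':[(.018,0),(.018,.012),(.013,.05)],'socket':[(.015,0),(.015,.064)]}
def hullpts(k,x,y,n,z0=0):
    a=np.linspace(0,2*np.pi,40)
    P=np.concatenate([np.c_[x+r*np.cos(a),y+r*np.sin(a),0*a+z+z0] for r,z in prof[k]])
    return cv2.convexHull(proj(n,P).astype(np.float32))
def cen(h):
    m=cv2.moments(h);return np.array([m['m10'],m['m01']])/m['m00']
def mask(k,im,n):
    hsv=cv2.cvtColor(im,cv2.COLOR_BGR2HSV).astype(int);H,S,V=hsv[...,0],hsv[...,1],hsv[...,2]
    if k=='cap':return (H>24)&(H<34)&(S>150)&(V>90)
    if k=='coupling':return (H>12)&(H<=26)&(S>110)&(V>60)
    if k=='standoff':return (S<45)&(V>138)
def comp(m,near,rad=14):
    n,l,st,c=cv2.connectedComponentsWithStats(m.astype(np.uint8))
    best=max([i for i in range(1,n) if np.hypot(*(c[i]-near))<rad],key=lambda i:st[i,4])
    ys,xs=np.where(l==best)
    h=cv2.convexHull(np.c_[xs,ys].astype(np.float32));return cen(h),cv2.contourArea(h),st[best,4]
def locate(k,ims,near,z0=0):
    obs={n:comp(mask(k,ims[n],n),near[n]) for n in ims}
    f=lambda p,ns:np.concatenate([cen(hullpts(k,*p,n,z0))-obs[n][0] for n in ns])
    x0=onz('top' if 'top' in near else 'side',near['top' if 'top' in near else 'side'],.03)[:2]
    for ns in [[n] for n in ims]+[list(ims)]:
        s=least_squares(f,x0,args=(ns,));print(k,ns,s.x.round(4),'res px',s.fun.round(2))
    for n in ims:print('  ',n,'obs',obs[n][0].round(1),'area',obs[n][1:],'model',cv2.contourArea(hullpts(k,*s.x,n,z0)))
    return s.x
E
python3 - <<'E'
from loc import *
ims={n:cv2.imread(f"pics/{n}0.png") for n in("top","side")}
locate('standoff',ims,{'top':(205,204),'side':(219,283)})
locate('cap',ims,{'top':(252,205),'side':(251,242)})
locate('coupling',ims,{'top':(210,244),'side':(270,301)})
# socket via top disc
q=lambda u,v,s,x,y:((u+.5)/s-.5+x,(v+.5)/s-.5+y)
print('socket top',tri(q(636,180,5,170,220),q(519,512,6,160,160)),onz('top',q(519,512,6,160,160),.064),onz('side',q(636,180,5,170,220),.064))
# tray corners rim outer z=.03: top cam
tc=[q(278,103,6,270,170),q(664,165,6,270,170),q(630,400,6,270,170),q(238,336,6,270,170)]
sc=[q(145,290,7,250,145),q(426,55,7,250,145),q(656,160,7,250,145),q(382,410,7,250,145)]
T=np.array([onz('top',u,.03) for u in tc]);S=np.array([onz('side',u,.03) for u in sc])
print(T.round(4),S.round(4),[tri(a,b).round(4) for a,b in zip(sc,tc)])
for X in(T,S):print('c',X.mean(0),'sides',[np.linalg.norm(X[i]-X[i-1]).round(4) for i in range(4)],'y ang',[np.degrees(np.arctan2(*(d[1::-1]))) for d in (X[0]-X[1],X[3]-X[2])])
# handle ends in top z=.087: bright end tips
print([onz('top',q(*u,6,270,170),.087).round(4) for u in((181,152),(127,207))],[onz('side',q(*u,7,250,145),.087).round(4) for u in((161,302),(188,352))])
E
```

```text
standoff ['top'] [0.6049 0.2948] res px [-0. -0.]
standoff ['side'] [0.6065 0.301 ] res px [-0. -0.]
standoff ['top', 'side'] [0.6059 0.2989] res px [-1.19 -0.26  0.64 -0.52]
   top obs [204.2 202.5] area (83.5, np.int32(93)) model 138.67042930610478
   side obs [213.3 284.7] area (395.5, np.int32(321)) model 316.1731507324148
cap ['top'] [0.5972 0.1282] res px [0. 0.]
cap ['side'] [0.5951 0.1268] res px [ 0. -0.]
cap ['top', 'side'] [0.596  0.1274] res px [ 0.26  0.35 -0.35  0.02]
   top obs [252.1 204.1] area (127.5, np.int32(119)) model 181.6480205099797
   side obs [251.1 241.8] area (255.0, np.int32(271)) model 321.26293287146837
coupling ['top'] [0.4599 0.2762] res px [0. 0.]
coupling ['side'] [0.4592 0.2743] res px [-0.  0.]
coupling ['top', 'side'] [0.4593 0.275 ] res px [ 0.35  0.16 -0.18  0.2 ]
   top obs [210.1 244.3] area (74.0, np.int32(86)) model 93.86498825822491
   side obs [269.8 301.4] area (215.5, np.int32(228)) model 254.34034584183246
socket top [0.44745066 0.1473354  0.06480656] [0.44803313 0.14749188 0.064     ] [0.44669937 0.14665336 0.064     ]
[[ 0.6504 -0.0
[... 183 characters left out ...]
04 -0.0725  0.03  ]] [array([ 0.6505, -0.0961,  0.0278]), array([ 0.607 , -0.3179,  0.0294]), array([ 0.4716, -0.2905,  0.0314]), array([ 0.5149, -0.0677,  0.0352])]
c [ 0.56099412 -0.19311981  0.03      ] sides [np.float64(0.1392), np.float64(0.2257), np.float64(0.139), np.float64(0.2264)] y ang [np.float64(79.17608692548505), np.float64(79.20272233899603)]
c [ 0.56140267 -0.19395356  0.03      ] sides [np.float64(0.13), np.float64(0.2275), np.float64(0.1341), np.float64(0.2249)] y ang [np.float64(78.76392528122626), np.float64(77.70335233091082)]
[array([ 0.6104, -0.0372,  0.087 ]), array([ 0.5797, -0.006 ,  0.087 ])] [array([ 0.6101, -0.0341,  0.087 ]), array([ 0.586 , -0.0118,  0.087 ])]
```

```bash
cat >> h.py <<'E'
def ywy(v):return np.degrees(np.arctan2(v[1],v[0]))
def plan(x,y,z,jaw=None,o=None):
    """jaw: world angle deg of jaw line (mod 180), picks nearest"""
    o=o or get_obs();Rm=R.from_rotvec(o['orientation']).as_matrix();p=np.array(o['tcp_pos'])
    yy=ywy(Rm[:,1])
    if jaw is None: jaw=yy
    d=(jaw-yy+90)%180-90
    best=[]
    for dd in (d,d-180*np.sign(d)):
        ang=np.radians(yy+dd);Y=np.array([np.cos(ang),np.sin(ang),0]);X=np.array([0,0,-1.]);T=np.c_[X,Y,np.cross(X,Y)]
        best.append((dd,R.from_matrix(Rm.T@T).as_rotvec().round(3)))
    s=Rm.T@(np.array([x,y,z])-p)
    print('clock',o['clock'],'tcp',p.round(4),'yaw',round(yy,1),'j7',o['joints'][6].round(3),'F',np.round(o['contact_force'],1),'w',round(o['grip_width'],4))
    for b in best:print('  turn',b[0].round(1),b[1],'shift',s.round(4))
E
python3 - <<'E'
from h import *
q=lambda u,v,s,x,y:((u+.5)/s-.5+x,(v+.5)/s-.5+y)
a=lambda u:q(*u,6,160,160);b=lambda u:q(*u,5,170,220)
for n,u,v in(('W',(265,262),(245,289)),('A',(163,168),(111,215)),('B',(285,118),None),('C',(122,345),None),('D',(409,330),(391,206)),('coup',(300,504),(503,370))):
    z=.05 if n=='coup' else .052
    print(n,onz('top',a(u),z).round(4),(onz('side',b(v),z).round(4),tri(b(v),a(u)).round(4)) if v else '')
o=get_obs();print(R.from_rotvec(o['orientation']).as_matrix().round(3))
plan(.605,.297,.2,85)
E
```

```text
W [0.597  0.2923 0.052 ] (array([0.5952, 0.29  , 0.052 ]), array([0.5957, 0.2917, 0.0545]))
A [0.6537 0.3513 0.052 ] (array([0.6812, 0.2831, 0.052 ]), array([0.6312, 0.3339, 0.144 ]))
B [0.6815 0.281  0.052 ] 
C [0.5507 0.3739 0.052 ] 
D [0.5554 0.21   0.052 ] (array([0.556 , 0.2118, 0.052 ]), array([0.5561, 0.2103, 0.0498]))
coup [0.4573 0.2724 0.05  ] (array([0.4597, 0.2714, 0.05  ]), array([0.4577, 0.2723, 0.052 ]))
[[-0.     0.302  0.953]
 [-0.002  0.953 -0.302]
 [-1.    -0.002  0.   ]]
clock 0.1 tcp [0.2037 0.643  0.2304] yaw 72.4 j7 -0.083 F [0.4 0.5 0.1] w 0.0852
  turn 12.6 [-0.22  -0.     0.002] shift [ 0.0308 -0.2086  0.487 ]
  turn -167.4 [2.922e+00 2.000e-03 0.000e+00] shift [ 0.0308 -0.2086  0.487 ]
```

```bash
python3 -c "
from h import *
plan(.5965,.2915,.13,91)"
```

```text
clock 0.1 tcp [0.2037 0.643  0.2304] yaw 72.4 j7 -0.083 F [0.4 0.5 0.1] w 0.0852
  turn 18.6 [-0.324 -0.     0.002] shift [ 0.1008 -0.2163  0.4806]
  turn -161.4 [2.817e+00 2.000e-03 0.000e+00] shift [ 0.1008 -0.2163  0.4806]
```

>>> apply_moves(series="-0.324 0 0 0.05 -0.2163 0.4806 0.75;-0.324 0 0 0.05 -0.2163 0.4806 0.75;-0.324 0 0 0.05 -0.2163 0.4806 0.75;-0.324 0 0 0.05 -0.2163 0.4806 0.75;-0.324 0 0 0.05 -0.2163 0.4806 0.75;-0.324 0 0 0.05 -0.2163 0.4806 0.75;-0.324 0 0 0.05 -0.2163 0.4806 0.75;-0.324 0 0 0.05 -0.2163 0.4806 0.75;-0.324 0 0 0.05 -0.2163 0.4806 0.75;-0.324 0 0 0.1 -0.2163 0.4806 0.75;-0.324 0 0 0.1 -0.2163 0.4806 0.75;-0.324 0 0 0.1 -0.2163 0.4806 0.75", force=40)

```text
clock: 1.6
tcp_pos: [0.5966, 0.293, 0.1322]
orientation: [-0.014, 1.571, 0.015]
contact_force: [-0.5, -0.6, 0.6]
grip_width: 0.0641
```

Run:
```python
from h import *
for n in C:
    im=grab_frame(n);cv2.imwrite(f"pics/{n}1.png",im)
s=cv2.imread("pics/side1.png");crop("side",140,180,160,150,4,"pics/s3.png",s)
t=cv2.imread("pics/top1.png");crop("top",150,130,160,120,4,"pics/t3.png",t)
plan(.5965,.2915,.011,91);print(get_obs()['joints'].round(3))
```

```text
clock 1.7 tcp [0.5973 0.2934 0.1333] yaw 91.0 j7 1.08 F [0.2 1.  0.5] w 0.0638
  turn -0.0 [ 0.001  0.002 -0.002] shift [ 0.1223 -0.0021 -0.0012]
  turn 180.0 [-3.141e+00  3.000e-03  4.000e-03] shift [ 0.1223 -0.0021 -0.0012]
[-0.603  0.557  0.075  1.671 -0.05   0.913  1.08 ]
```

View pics/s3.png

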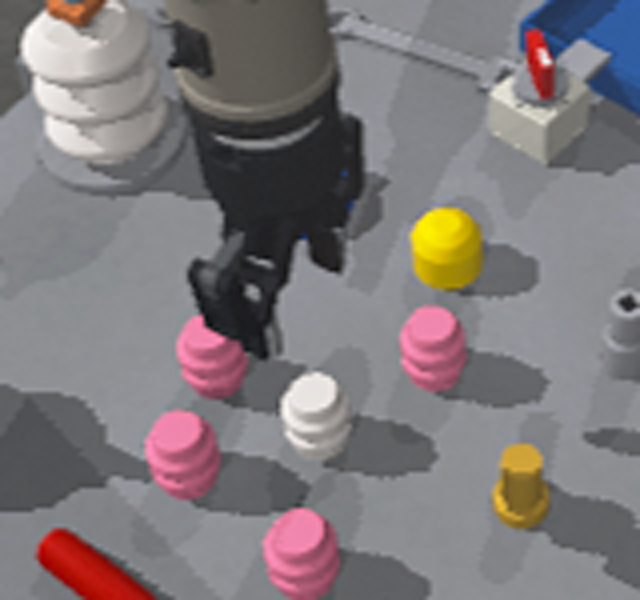

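View pics/t3.png

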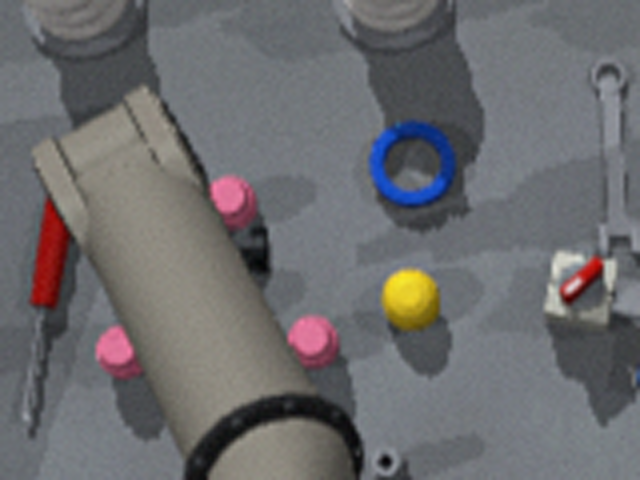

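```bash
python3 -c "
from h import *
o=proj('side',[[.5973,.2934,.133],[.5965,.2915,.052],[.5965,.2915,0],[.5973,.2934+.032,.14],[.5973,.2934-.032,.14]]);print((o-[140,180])*4)"
```

```text
[[295.45940117 312.84409781]
 [311.29245579 390.52925747]
 [318.79108187 436.74606203]
 [263.23630999 345.29218215]
 [323.90526982 267.45354201]]
```

>>> apply_moves(series="0 0 0 0.05 -0.002 -0.001 0.75;0 0 0 0.08 -0.002 -0.001 0.75;0 0 0 0.105 -0.002 -0.001 0.75;0 0 0 0.122 -0.002 -0.001 0.75;0 0 0 0.122 -0.002 -0.001 0.75;0 0 0 0.122 -0.002 -0.001 0.4;0 0 0 0.122 -0.002 -0.001 0.2;0 0 0 0.122 -0.002 -0.001 0.2;0 0 0 0.122 -0.002 -0.001 0.2", force=35)

```text
clock: 2.82
tcp_pos: [0.5968, 0.2908, 0.011]
orientation: [-0.012, 1.568, 0.015]
contact_force: [-1.0, 0.7, 6.6]
grip_width: 0.0413
```

Run:
```python
from h import *
s=grab_frame("side");crop("side",160,210,120,120,5,"pics/s4.png",s)
plan(.5965,.2915,.011,91)
```

```text
clock 2.875 tcp [0.5968 0.2908 0.011 ] yaw 91.0 j7 1.089 F [-1.  -0.2  6. ] w 0.0412
  turn 0.0 [-0.     0.002 -0.001] shift [ 0.      0.0007 -0.0003]
  turn -180.0 [ 3.141e+00 -2.000e-03 -4.000e-03] shift [ 0.      0.0007 -0.0003]
```

View pics/s4.png

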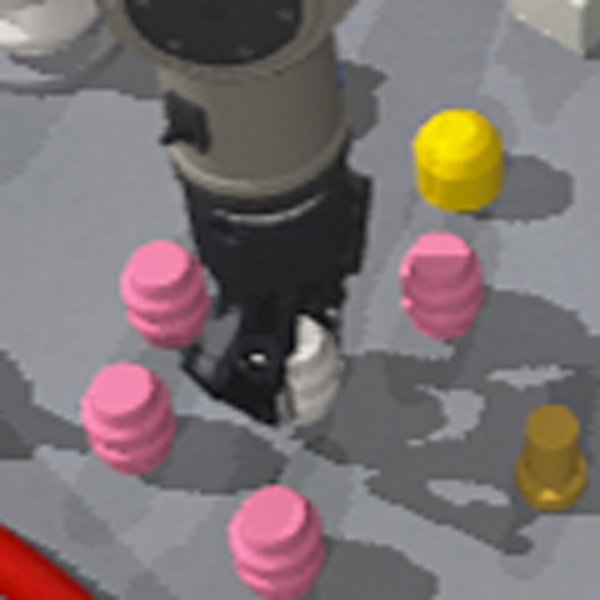

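>>> apply_moves(series="0 0 0 -0.01 0 0 0.2;0 0 0 -0.03 0 0 0.2;0 0 0 -0.07 0 0 0.2;0 0 0 -0.12 0 0 0.2;0 0 0 -0.15 0 0 0.2;0 0 0 -0.15 0 0 0.2")

```text
clock: 3.62
tcp_pos: [0.5976, 0.291, 0.1637]
orientation: [-0.01, 1.565, 0.016]
contact_force: [0.3, 0.2, -1.0]
grip_width: 0.0418
```

Run:
```python
from h import *
s=grab_frame("side");crop("side",160,150,120,120,5,"pics/s5.png",s)
yd=np.array([np.cos(np.radians(79.1)),np.sin(np.radians(79.1))]);c=np.array([.561,-.1935])
print('y-62',c-yd*.062,'0',c+yd*.0,'+58',c+.056*yd)
p=c-yd*.062
plan(*p,.15,-10.9)
```

```text
y-62 [ 0.54927608 -0.25438144] 0 [ 0.561  -0.1935] +58 [ 0.57158934 -0.13851031]
clock 3.675 tcp [0.5963 0.2904 0.1612] yaw 91.0 j7 1.081 F [-0.1  0.  -1.7] w 0.0413
  turn 78.1 [-1.363  0.003  0.   ] shift [ 0.0102 -0.5439 -0.0564]
  turn -101.9 [ 1.778  0.    -0.003] shift [ 0.0102 -0.5439 -0.0564]
```

View pics/s5.png

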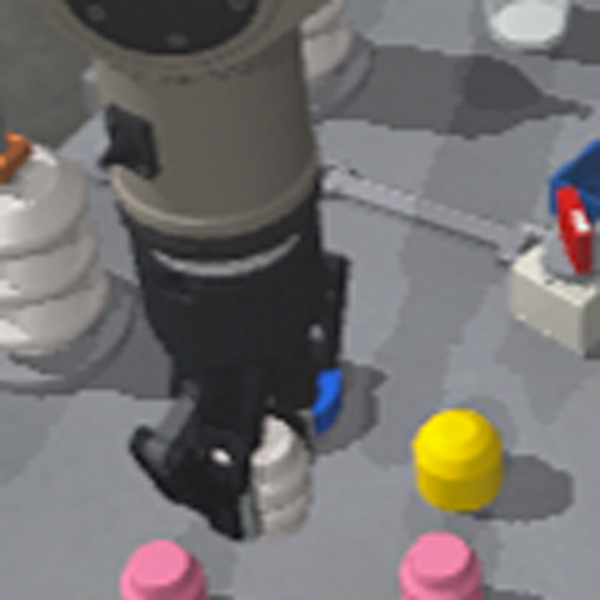

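>>> apply_moves(series="0.18 0 0 0 -0.04 -0.005 0.2;0.36 0 0 0 -0.09 -0.01 0.2;0.54 0 0 0 -0.145 -0.015 0.2;0.72 0 0 0 -0.2 -0.02 0.2;0.9 0 0 0 -0.26 -0.026 0.2;1.08 0 0 0 -0.32 -0.032 0.2;1.26 0 0 0 -0.38 -0.038 0.2;1.44 0 0 0 -0.43 -0.044 0.2;1.6 0 0 0 -0.48 -0.05 0.2;1.72 0 0 0 -0.52 -0.054 0.2;1.778 0 0 0 -0.544 -0.056 0.2;1.778 0 0 0 -0.544 -0.056 0.2")

```text
clock: 5.18
tcp_pos: [0.5481, -0.2562, 0.1586]
orientation: [1.348, 1.113, -1.351]
contact_force: [0.9, 0.2, -0.8]
grip_width: 0.0412
```

Run:
```python
from h import *
for n in C:
    im=grab_frame(n);cv2.imwrite(f"pics/{n}2.png",im)
s=cv2.imread("pics/side2.png");crop("side",230,100,140,120,5,"pics/s6.png",s)
plan(.5493,-.2544,.0165,-10.9)
```

```text
clock 5.275 tcp [ 0.5492 -0.2531  0.1586] yaw -10.7 j7 0.445 F [-0.2  0.6 -1. ] w 0.0416
  turn -0.2 [ 0.003 -0.001  0.001] shift [0.1421 0.0005 0.0014]
  turn 179.8 [-3.139e+00 -2.000e-03 -2.000e-03] shift [0.1421 0.0005 0.0014]
```

View pics/s6.png

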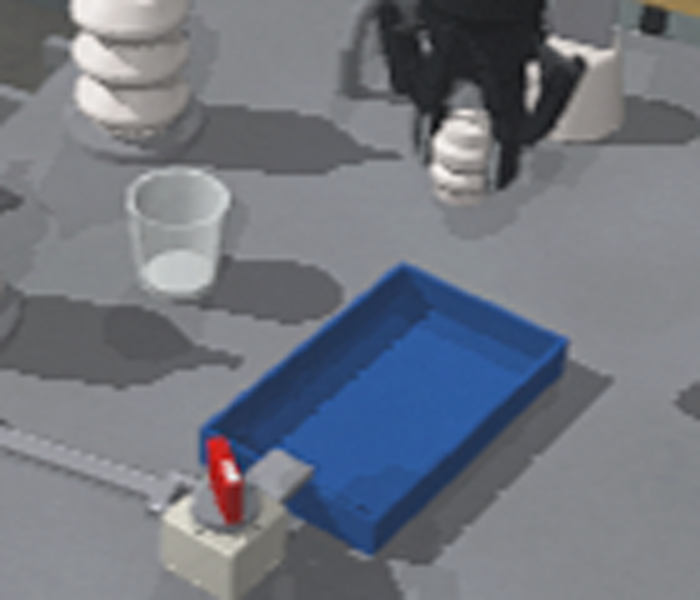

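>>> apply_moves(series="0 0 0 0.05 0.0005 0.001 0.2;0 0 0 0.09 0.0005 0.001 0.2;0 0 0 0.115 0.0005 0.001 0.2;0 0 0 0.13 0.0005 0.001 0.2;0 0 0 0.136 0.0005 0.001 0.2;0 0 0 0.139 0.0005 0.001 0.2;0 0 0 0.141 0.0005 0.001 0.2;0 0 0 0.142 0.0005 0.001 0.2;0 0 0 0.142 0.0005 0.001 0.2")

```text
clock: 6.4
tcp_pos: [0.5496, -0.2559, 0.0176]
orientation: [1.348, 1.113, -1.347]
contact_force: [-0.7, -0.4, -1.0]
grip_width: 0.0414
```

Run:
```python
from h import *
s=grab_frame("side");crop("side",260,130,110,90,7,"pics/s7.png",s)
plan(.5493,-.2544,.0155,-10.9)
```

```text
clock 6.45 tcp [ 0.5495 -0.2559  0.0176] yaw -10.9 j7 0.554 F [-0.5 -0.7 -0.5] w 0.0412
  turn -0.0 [ 0. -0. -0.] shift [ 0.0021 -0.0005 -0.0015]
  turn 180.0 [-3.141e+00  1.000e-03 -0.000e+00] shift [ 0.0021 -0.0005 -0.0015]
```

View pics/s7.png

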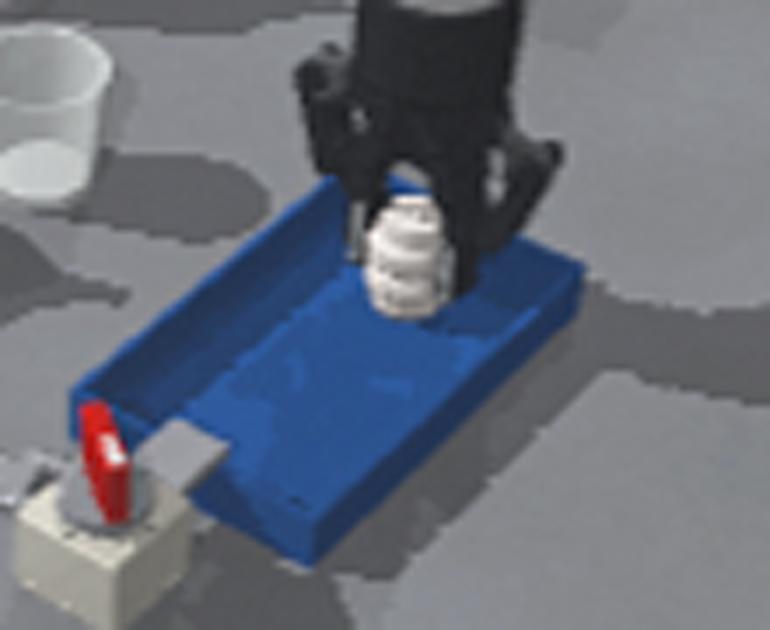

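Still hanging with no contact; I lower in small steps until it touches.

>>> apply_moves(series="0 0 0 0.001 0 0 0.2;0 0 0 0.002 0 0 0.2;0 0 0 0.002 0 0 0.2")

```text
clock: 6.82
tcp_pos: [0.5493, -0.2558, 0.0152]
orientation: [1.348, 1.114, -1.348]
contact_force: [-0.1, -0.5, -1.3]
grip_width: 0.0413
```

>>> apply_moves(series="0 0 0 0.001 0 0 0.2;0 0 0 0.001 0 0 0.2")

```text
clock: 7.08
tcp_pos: [0.5494, -0.2558, 0.015]
orientation: [1.348, 1.114, -1.348]
contact_force: [-2.0, 2.2, 7.6]
grip_width: 0.0416
```

>>> apply_moves(series="0 0 0 0.001 0 0 0.2;0 0 0 0.001 0 0 0.2")

```text
clock: 7.32
tcp_pos: [0.5494, -0.2558, 0.0149]
orientation: [1.349, 1.114, -1.347]
contact_force: [-4.0, 2.6, 16.5]
grip_width: 0.0415
```

>>> apply_moves(series="0 0 0 -0.001 0 0 0.2;0 0 0 -0.001 0 0 0.52;0 0 0 -0.001 0 0 0.58;0 0 0 -0.001 0 0 0.65;0 0 0 -0.001 0 0 0.65;0 0 0 -0.02 0 0 0.65;0 0 0 -0.06 0 0 0.65;0 0 0 -0.12 0 0 0.65;0 0 0 -0.15 0 0 0.65")

```text
clock: 8.45
tcp_pos: [0.5505, -0.257, 0.1678]
orientation: [1.35, 1.108, -1.345]
contact_force: [0.3, -0.5, -0.7]
grip_width: 0.0553
```

Run:
```python
from h import *
s=grab_frame("side");crop("side",260,130,110,90,7,"pics/s8.png",s)
plan(.596,.1275,.12,91)
plan(.596,.1275,.12,0)
```

```text
clock 8.5 tcp [ 0.5519 -0.2578  0.1708] yaw -10.9 j7 0.446 F [ 0.4 -1.6  1.7] w 0.056
  turn -78.1 [ 1.362 -0.006 -0.008] shift [ 0.0502 -0.0304 -0.3867]
  turn 101.9 [-1.779  0.009 -0.006] shift [ 0.0502 -0.0304 -0.3867]
clock 8.5 tcp [ 0.5519 -0.2578  0.1708] yaw -10.9 j7 0.446 F [ 0.4 -1.6  1.7] w 0.056
  turn 10.9 [-0.191  0.002 -0.009] shift [ 0.0502 -0.0304 -0.3867]
  turn -169.1 [ 2.951 -0.013 -0.003] shift [ 0.0502 -0.0304 -0.3867]
```

View pics/s8.png

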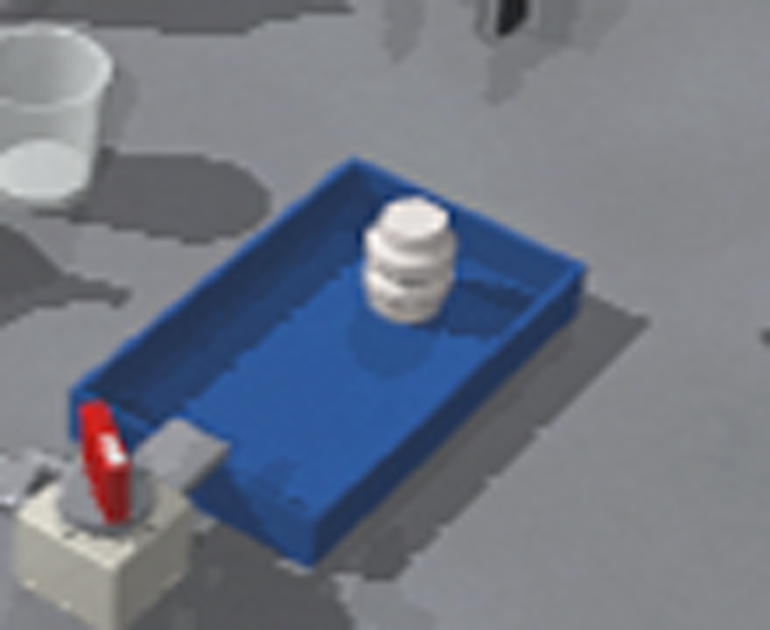

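>>> apply_moves(series="0 0 0 0.0 -0.004 -0.05 0.65;0 0 0 0.0 -0.008 -0.11 0.8;0 0 0 0.0 -0.013 -0.17 1;0 0 0 0.0 -0.018 -0.23 1;0 0 0 0.0 -0.023 -0.29 1;0 0 0 0.0 -0.027 -0.34 1;0 0 0 0.02 -0.03 -0.375 1;0 0 0 0.05 -0.0304 -0.3867 1;0 0 0 0.07 -0.0304 -0.3867 1;0 0 0 0.07 -0.0304 -0.3867 1")

```text
clock: 9.75
tcp_pos: [0.5916, 0.1281, 0.0925]
orientation: [1.346, 1.113, -1.351]
contact_force: [-0.7, -1.4, -0.1]
grip_width: 0.0857
```

Run:
```python
from h import *
s=grab_frame("side");crop("side",200,180,120,110,5,"pics/s9.png",s)
plan(.596,.1275,.005,-10.9)
```

```text
clock 9.8 tcp [0.5925 0.128  0.0935] yaw -11.0 j7 -0.176 F [-0.1 -0.4 -0.2] w 0.0855
  turn 0.1 [-0.002  0.001  0.   ] shift [ 0.0885  0.0036 -0.0003]
  turn -179.9 [ 3.14e+00  0.00e+00 -2.00e-03] shift [ 0.0885  0.0036 -0.0003]
```

View pics/s9.png

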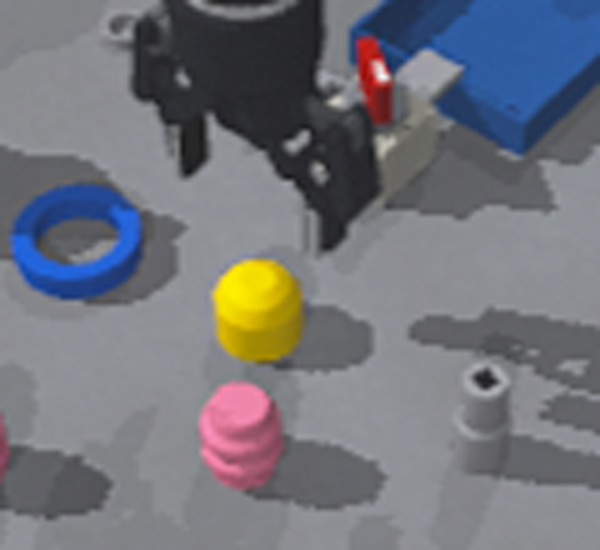

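>>> apply_moves(series="0 0 0 0.02 0.0035 0 0.85;0 0 0 0.045 0.0035 0 0.85;0 0 0 0.07 0.0035 0 0.85;0 0 0 0.088 0.0035 0 0.85;0 0 0 0.088 0.0035 0 0.85;0 0 0 0.088 0.0035 0 0.5;0 0 0 0.088 0.0035 0 0.3;0 0 0 0.088 0.0035 0 0.3;0 0 0 0.088 0.0035 0 0.3")

```text
clock: 10.92
tcp_pos: [0.597, 0.129, 0.0065]
orientation: [1.349, 1.112, -1.346]
contact_force: [-0.3, -0.6, 6.4]
grip_width: 0.0485
```

>>> apply_moves(series="0 0 0 -0.01 0 0 0.3;0 0 0 -0.03 0 0 0.3;0 0 0 -0.07 0 0 0.3;0 0 0 -0.12 0 0 0.3;0 0 0 -0.16 0 0 0.3;0 0 0 -0.16 0 0 0.3")

```text
clock: 11.68
tcp_pos: [0.5984, 0.1293, 0.17]
orientation: [1.354, 1.111, -1.341]
contact_force: [0.2, -1.0, -1.0]
grip_width: 0.0485
```

Run:
```python
from h import *
s=grab_frame("side");crop("side",200,130,120,110,5,"pics/s10.png",s)
plan(.561,-.1935,.16,-10.9)
```

```text
clock 11.725 tcp [0.5969 0.1293 0.1677] yaw -10.9 j7 -0.22 F [-0.3 -0.4 -1.2] w 0.0483
  turn -0.0 [ 0.    -0.002 -0.003] shift [0.007  0.0257 0.3238]
  turn 180.0 [-3.141  0.005 -0.004] shift [0.007  0.0257 0.3238]
```

View pics/s10.png

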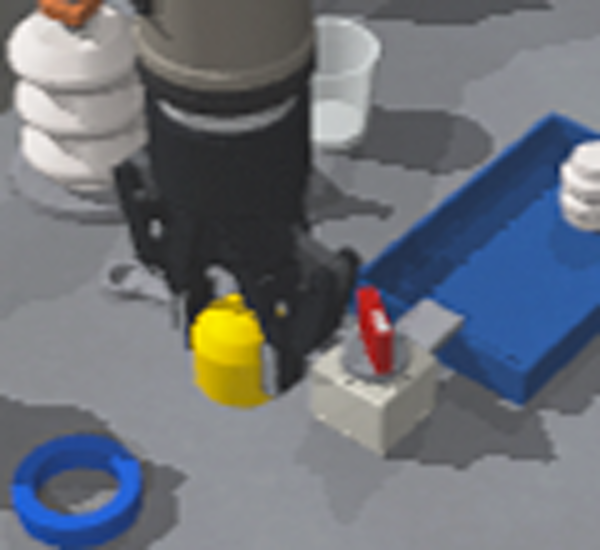

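>>> apply_moves(series="0 0 0 0 0.003 0.04 0.3;0 0 0 0 0.008 0.1 0.3;0 0 0 0 0.013 0.16 0.3;0 0 0 0 0.018 0.22 0.3;0 0 0 0 0.022 0.28 0.3;0 0 0 0 0.0257 0.315 0.3;0 0 0 0.02 0.0257 0.3238 0.3;0 0 0 0.06 0.0257 0.3238 0.3;0 0 0 0.06 0.0257 0.3238 0.3;0 0 0 0.06 0.0257 0.3238 0.3")

```text
clock: 12.98
tcp_pos: [0.5603, -0.1929, 0.1053]
orientation: [1.347, 1.115, -1.347]
contact_force: [0.3, 0.3, 0.8]
grip_width: 0.0484
```

Run:
```python
from h import *
plan(.561,-.1935,.012,-10.9)
```

```text
clock 12.975 tcp [ 0.5603 -0.1929  0.1053] yaw -10.8 j7 0.387 F [0.3 0.3 0.8] w 0.0484
  turn -0.1 [ 0.002 -0.     0.001] shift [0.0933 0.0009 0.0005]
  turn 179.9 [-3.14e+00 -1.00e-03 -0.00e+00] shift [0.0933 0.0009 0.0005]
```

>>> apply_moves(series="0 0 0 0.04 0 0 0.3;0 0 0 0.07 0 0 0.3;0 0 0 0.085 0 0 0.3;0 0 0 0.091 0 0 0.3;0 0 0 0.093 0 0 0.3;0 0 0 0.094 0 0 0.3;0 0 0 0.094 0 0 0.3")

```text
clock: 13.85
tcp_pos: [0.5605, -0.1939, 0.0119]
orientation: [1.348, 1.112, -1.347]
contact_force: [0.0, -1.1, 0.4]
grip_width: 0.0483
```

>>> apply_moves(series="0 0 0 0.001 0 0 0.3;0 0 0 0.001 0 0 0.3")

```text
clock: 14.1
tcp_pos: [0.5603, -0.1939, 0.0105]
orientation: [1.348, 1.113, -1.347]
contact_force: [0.2, 0.4, 1.0]
grip_width: 0.0486
```

>>> apply_moves(series="0 0 0 0.001 0 0 0.3;0 0 0 0.001 0 0 0.3")

```text
clock: 14.35
tcp_pos: [0.5603, -0.1939, 0.0104]
orientation: [1.349, 1.113, -1.347]
contact_force: [-2.7, 1.7, 11.1]
grip_width: 0.0484
```

>>> apply_moves(series="0 0 0 -0.001 0 0 0.6;0 0 0 -0.001 0 0 0.68;0 0 0 -0.001 0 0 0.75;0 0 0 -0.001 0 0 0.75;0 0 0 -0.02 0 0 0.75;0 0 0 -0.06 0 0 0.75;0 0 0 -0.12 0 0 0.75;0 0 0 -0.15 0 0 0.75;0 0 0 -0.15 0 0 0.75")

```text
clock: 15.48
tcp_pos: [0.5618, -0.1947, 0.1631]
orientation: [1.351, 1.108, -1.343]
contact_force: [-0.2, 0.9, 0.1]
grip_width: 0.0644
```

Run:
```python
from h import *
s=grab_frame("side");crop("side",260,130,110,90,7,"pics/s11.png",s)
plan(.4585,.2735,.11,-10.9)
```

```text
clock 15.525 tcp [ 0.5608 -0.194   0.1612] yaw -10.9 j7 0.349 F [-1.   0.   0.4] w 0.0638
  turn -0.0 [ 0.    -0.001 -0.003] shift [ 0.0508 -0.1889 -0.4397]
  turn 180.0 [-3.141e+00  5.000e-03 -1.000e-03] shift [ 0.0508 -0.1889 -0.4397]
```

View pics/s11.png

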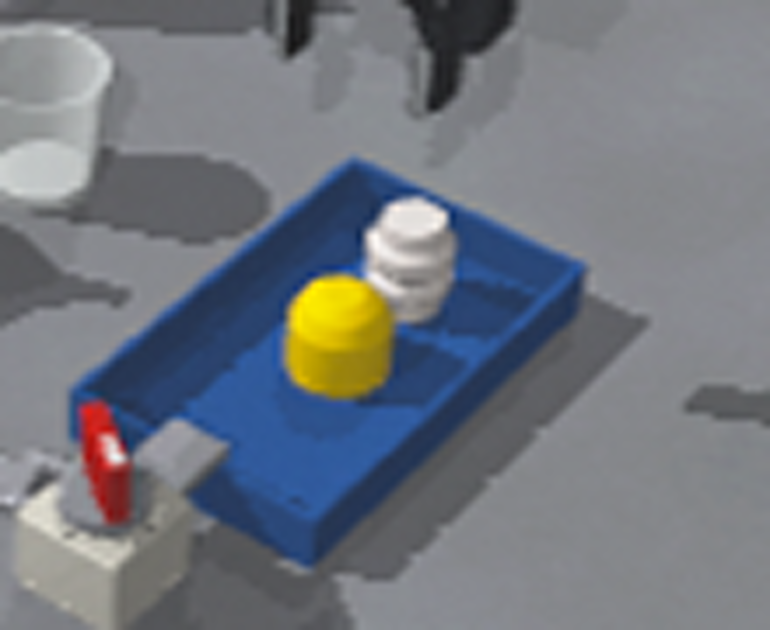

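>>> apply_moves(series="0 0 0 0 -0.022 -0.05 0.7;0 0 0 0 -0.047 -0.11 0.6;0 0 0 0 -0.073 -0.17 0.6;0 0 0 0 -0.1 -0.23 0.6;0 0 0 0 -0.125 -0.29 0.6;0 0 0 0 -0.15 -0.35 0.6;0 0 0 0 -0.17 -0.4 0.6;0 0 0 0.02 -0.185 -0.43 0.6;0 0 0 0.05 -0.1889 -0.4397 0.6;0 0 0 0.05 -0.1889 -0.4397 0.6;0 0 0 0.05 -0.1889 -0.4397 0.6")

```text
clock: 16.9
tcp_pos: [0.458, 0.2724, 0.1096]
orientation: [1.348, 1.112, -1.349]
contact_force: [1.1, 0.7, 0.3]
grip_width: 0.0514
```

Run:
```python
from h import *
s=grab_frame("side");crop("side",210,210,120,110,5,"pics/s12.png",s)
plan(.4585,.2735,.016,-10.9);print(get_obs()['joints'].round(2))
print((proj('side',[.4585,.2735,.05])-[210,210])*5)
```

```text
clock 16.95 tcp [0.4584 0.2725 0.1101] yaw -11.0 j7 -0.551 F [0.9 0.3 0.4] w 0.0515
  turn 0.1 [-0.002 -0.    -0.001] shift [ 0.0941 -0.0002 -0.001 ]
  turn -179.9 [ 3.14e+00 -1.00e-03  0.00e+00] shift [ 0.0941 -0.0002 -0.001 ]
[-1.05  0.44  0.51  2.03 -0.31  0.75 -0.55]
[[301.15056629 422.34391637]]
```

View pics/s12.png

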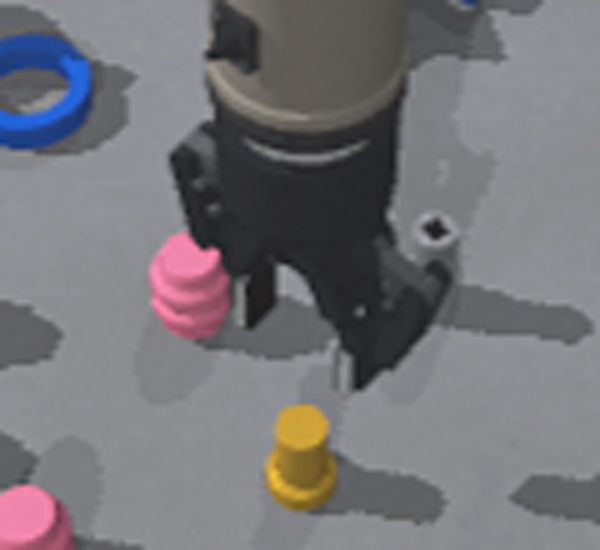

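>>> apply_moves(series="0 0 0 0.03 0 -0.001 0.6;0 0 0 0.06 0 -0.001 0.6;0 0 0 0.082 0 -0.001 0.6;0 0 0 0.093 0 -0.001 0.6;0 0 0 0.093 0 -0.001 0.6;0 0 0 0.093 0 -0.001 0.3;0 0 0 0.093 0 -0.001 0.1;0 0 0 0.093 0 -0.001 0.1;0 0 0 0.093 0 -0.001 0.1")

```text
clock: 18.08
tcp_pos: [0.4586, 0.2749, 0.0174]
orientation: [1.35, 1.113, -1.346]
contact_force: [-0.7, -0.9, 6.4]
grip_width: 0.0246
```

>>> apply_moves(series="0 0 0 -0.01 0 0 0.1;0 0 0 -0.03 0 0 0.1;0 0 0 -0.07 0 0 0.1;0 0 0 -0.12 0 0 0.1;0 0 0 -0.15 0 0 0.1;0 0 0 -0.15 0 0 0.1")

```text
clock: 18.82
tcp_pos: [0.4589, 0.2755, 0.1688]
orientation: [1.352, 1.114, -1.343]
contact_force: [-0.1, -0.2, -2.0]
grip_width: 0.0242
```

Run:
```python
from h import *
s=grab_frame("side");crop("side",210,160,120,110,5,"pics/s13.png",s)
plan(.5705,-.1445,.17,-10.9)
```

```text
clock 18.875 tcp [0.4578 0.275  0.1671] yaw -10.9 j7 -0.603 F [ 0.1 -0.6 -2.4] w 0.0239
  turn -0.0 [ 0.001 -0.002 -0.001] shift [-0.0035  0.1898  0.3907]
  turn 180.0 [-3.141e+00  1.000e-03 -3.000e-03] shift [-0.0035  0.1898  0.3907]
```

View pics/s13.png

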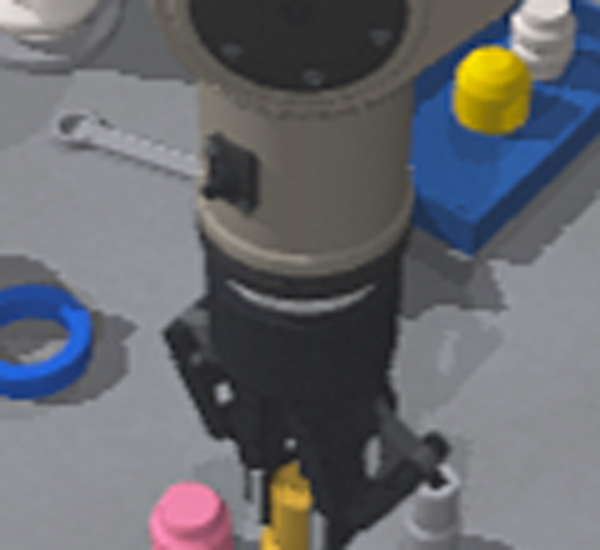

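>>> apply_moves(series="0 0 0 -0.002 0.02 0.04 0.1;0 0 0 -0.003 0.048 0.1 0.1;0 0 0 -0.003 0.078 0.16 0.1;0 0 0 -0.003 0.107 0.22 0.1;0 0 0 -0.003 0.136 0.28 0.1;0 0 0 -0.003 0.163 0.335 0.1;0 0 0 -0.003 0.182 0.372 0.1;0 0 0 0 0.19 0.3857 0.1;0 0 0 0.03 0.19 0.3857 0.1;0 0 0 0.06 0.19 0.3857 0.1;0 0 0 0.06 0.19 0.3857 0.1;0 0 0 0.06 0.19 0.3857 0.1")

```text
clock: 20.38
tcp_pos: [0.5716, -0.1397, 0.1065]
orientation: [1.347, 1.114, -1.348]
contact_force: [1.0, -0.2, -1.7]
grip_width: 0.0242
```

Run:
```python
from h import *
s=grab_frame("side");crop("side",240,120,120,100,6,"pics/s14.png",s)
plan(.5714,-.1395,.023,-10.9)
```

```text
clock 20.425 tcp [ 0.5721 -0.1399  0.1071] yaw -10.9 j7 0.309 F [ 0.2 -0.2 -1.1] w 0.0244
  turn -0.0 [ 0.001 -0.    -0.001] shift [ 0.0841 -0.0008 -0.0003]
  turn 180.0 [-3.141e+00  2.000e-03 -0.000e+00] shift [ 0.0841 -0.0008 -0.0003]
```

View pics/s14.png

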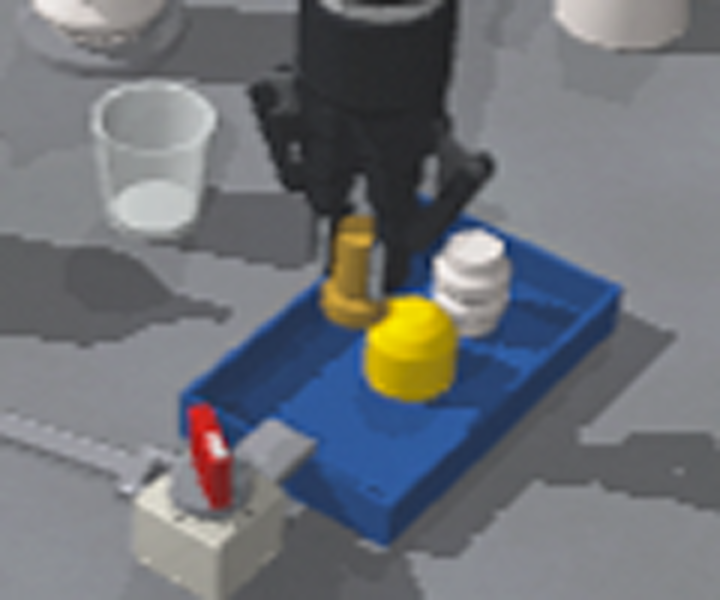

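>>> apply_moves(series="0 0 0 0.04 0 0 0.1;0 0 0 0.065 0 0 0.1;0 0 0 0.078 0 0 0.1;0 0 0 0.083 0 0 0.1;0 0 0 0.084 0 0 0.1;0 0 0 0.084 0 0 0.1")

```text
clock: 21.18
tcp_pos: [0.5722, -0.1402, 0.0232]
orientation: [1.349, 1.112, -1.347]
contact_force: [-0.8, -0.4, -2.3]
grip_width: 0.0245
```

>>> apply_moves(series="0 0 0 0.001 0 0 0.1;0 0 0 0.0015 0 0 0.1;0 0 0 0.0015 0 0 0.1")

```text
clock: 21.55
tcp_pos: [0.5719, -0.1401, 0.0214]
orientation: [1.348, 1.113, -1.347]
contact_force: [-1.9, 0.9, 5.2]
grip_width: 0.0242
```

Touching. Release and rise.

>>> apply_moves(series="0 0 0 0 0 0 0.35;0 0 0 0 0 0 0.45;0 0 0 0 0 0 0.5;0 0 0 0 0 0 0.5;0 0 0 -0.02 0 0 0.5;0 0 0 -0.06 0 0 0.5;0 0 0 -0.12 0 0 0.5;0 0 0 -0.16 0 0 0.5;0 0 0 -0.16 0 0 0.5")

```text
clock: 22.68
tcp_pos: [0.5737, -0.141, 0.1855]
orientation: [1.352, 1.107, -1.342]
contact_force: [-0.5, 0.0, -0.1]
grip_width: 0.0425
```

Run:
```python
from h import *
for n in C:
    im=grab_frame(n);cv2.imwrite(f"pics/{n}3.png",im)
s=cv2.imread("pics/side3.png");crop("side",240,130,110,90,7,"pics/s15.png",s)
crop("side",255,180,60,45,12,"pics/s16.png",s)
plan(.5945,-.0216,.13,44.5)
```

```text
clock 22.775 tcp [ 0.5716 -0.1399  0.1817] yaw -10.9 j7 0.252 F [-0.6  0.9 -1.1] w 0.0425
  turn 55.4 [-0.967 -0.    -0.001] shift [ 5.180e-02  1.000e-04 -1.205e-01]
  turn -124.6 [ 2.175e+00 -2.000e-03  0.000e+00] shift [ 5.180e-02  1.000e-04 -1.205e-01]
```

View pics/s15.png

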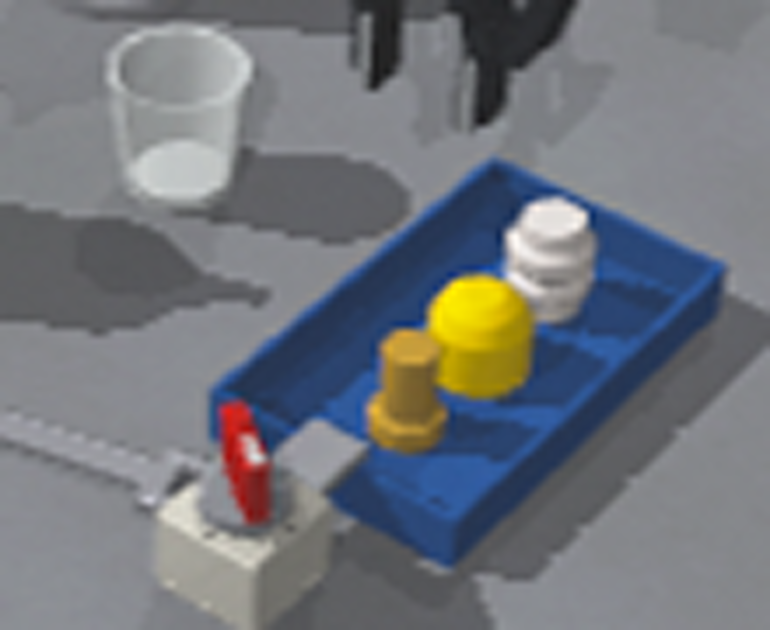

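View pics/s16.png

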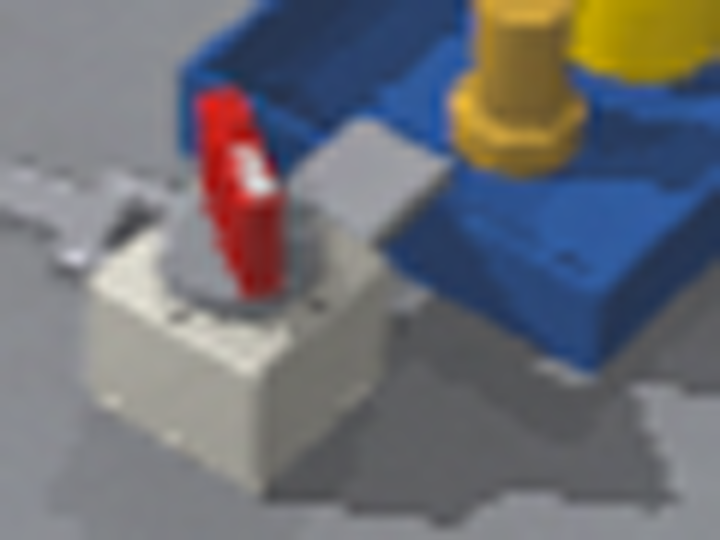

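View pics/top3.png

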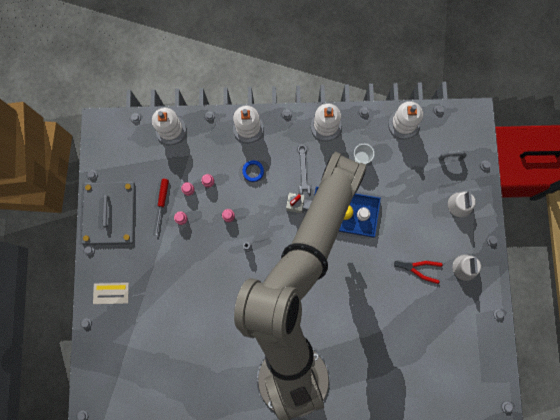

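```bash
cat > ov.py <<'E'
from h import *
def overlay(n,im,x0,y0,w,h,s,out,x=.5945,y=-.0216,yaw=-45.5):
    big=cv2.resize(im[y0:y0+h,x0:x0+w],None,fx=s,fy=s,interpolation=cv2.INTER_CUBIC)
    c,si=np.cos(np.radians(yaw)),np.sin(np.radians(yaw))
    for z,col in((.087,(0,255,0)),(.054,(255,255,0))):
        P=[[x+a*c-b*si,y+a*si+b*c,z] for a,b in((.022,.006),(-.022,.006),(-.022,-.006),(.022,-.006))]
        if z<.06:
            t=np.linspace(0,6.28,40);P=np.c_[x+.021*np.cos(t),y+.021*np.sin(t),0*t+z]
        q=((proj(n,P)-[x0,y0]+.5)*s-.5).round().astype(int)
        cv2.polylines(big,[q.reshape(-1,1,2)],True,col,1)
    cv2.imwrite(out,big)
E
python3 - <<'E'
from ov import *
overlay("side",cv2.imread("pics/side3.png"),255,180,50,40,14,"pics/o1.png")
overlay("top",cv2.imread("pics/top0.png"),280,185,40,30,16,"pics/o2.png")
E
```

```text
(no output)
```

View pics/o1.png

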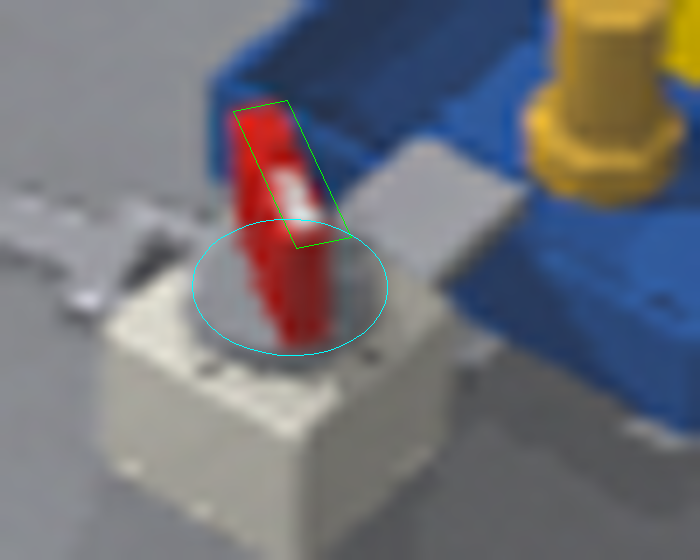

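View pics/o2.png

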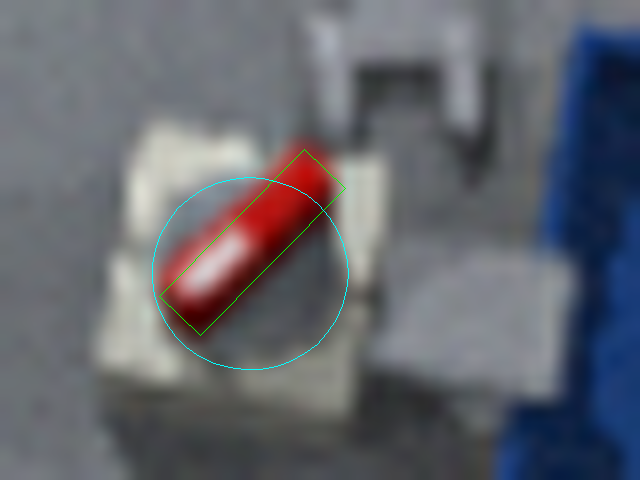

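```bash
cat > fit.py <<'E'
from ov import *
from scipy.optimize import minimize
def redness(im):
    f=im.astype(float);return np.clip((f[...,2]-np.maximum(f[...,0],f[...,1])-25)/70,0,1)
def boxhull(n,x,y,yaw,s=8,win=None):
    c,si=np.cos(yaw),np.sin(yaw)
    P=[[x+a*c-b*si,y+a*si+b*c,z] for a in(.022,-.022) for b in(.006,-.006) for z in(.087,.053)]
    m=np.zeros((win[3]*s,win[2]*s),np.uint8)
    q=((proj(n,P)-win[:2]+.5)*s-.5).astype(np.float32)
    cv2.fillConvexPoly(m,cv2.convexHull(q).round().astype(np.int32),1)
    return cv2.resize(m.astype(np.float32),(win[2],win[3]),interpolation=cv2.INTER_AREA)
def fit(ims,wins,x0=(.595,-.0205,np.radians(-45.5)),free=True):
    obs={}
    for n in ims:
        x,y,w,h=wins[n];o=redness(ims[n][y:y+h,x:x+w]);hs=cv2.cvtColor(ims[n],cv2.COLOR_BGR2HSV)
        # fill stripe: close
        o=np.maximum(o,cv2.morphologyEx(o.astype(np.float32),cv2.MORPH_CLOSE,np.ones((5,5))));obs[n]=o
    def cost(p,ns):return sum(((boxhull(n,p[0]/100,p[1]/100,p[2],win=wins[n])-obs[n])**2).sum() for n in ns)
    for ns in [[n] for n in ims]+([list(ims)] if len(ims)>1 else []):
        p=np.array([x0[0]*100,x0[1]*100,x0[2]])
        r=minimize(cost,p,args=(ns,),method='Nelder-Mead',options=dict(initial_simplex=[p,p+[.4,0,0],p+[0,.4,0],p+[0,0,.15]],xatol=1e-3,fatol=1e-3))
        print(ns,(r.x[:2]/100).round(4),np.degrees(r.x[2]).round(1),'cost',round(r.fun,2))
E
python3 - <<'E'
from fit import *
fit({'side':cv2.imread("pics/side3.png"),'top':cv2.imread("pics/top0.png")},{'side':(262,180,25,30),'top':(285,190,20,20)})
E
```

```text
['side'] [ 0.5975 -0.0223] -53.7 cost 10.67
['top'] [ 0.5993 -0.0214] -46.8 cost 10.58
['side', 'top'] [ 0.5983 -0.0226] -53.0 cost 28.41
```

Run:
```python
from h import *
plan(.596,-.0215,.13,44)
```

```text
clock 22.775 tcp [ 0.5716 -0.1399  0.1817] yaw -10.9 j7 0.252 F [-0.6  0.9 -1.1] w 0.0425
  turn 54.9 [-0.958 -0.    -0.001] shift [ 0.0518  0.0016 -0.1208]
  turn -125.1 [ 2.184e+00 -2.000e-03  0.000e+00] shift [ 0.0518  0.0016 -0.1208]
```

>>> apply_moves(series="-0.17 0 0 0 0 -0.03 0.6;-0.34 0 0 0 0 -0.06 0.6;-0.5 0 0 0.01 0.001 -0.09 0.6;-0.66 0 0 0.02 0.001 -0.11 0.6;-0.82 0 0 0.03 0.0016 -0.1208 0.6;-0.958 0 0 0.04 0.0016 -0.1208 0.6;-0.958 0 0 0.052 0.0016 -0.1208 0.6;-0.958 0 0 0.052 0.0016 -0.1208 0.6")

```text
clock: 23.78
tcp_pos: [0.5945, -0.022, 0.1271]
orientation: [0.629, 1.481, -0.632]
contact_force: [-0.6, -0.7, 0.1]
grip_width: 0.0513
```

Run:
```python
from h import *
for n in C:
    im=grab_frame(n);cv2.imwrite(f"pics/{n}4.png",im)
crop("side",245,150,80,75,8,"pics/s17.png",cv2.imread("pics/side4.png"))
plan(.596,-.0215,.0585,44)
```

```text
clock 23.875 tcp [ 0.5957 -0.022   0.1285] yaw 43.9 j7 0.902 F [ 0.2  1.  -0.2] w 0.0511
  turn 0.1 [-0.002 -0.     0.001] shift [ 0.07    0.0006 -0.0001]
  turn -179.9 [3.139e+00 1.000e-03 0.000e+00] shift [ 0.07    0.0006 -0.0001]
```

View pics/s17.png

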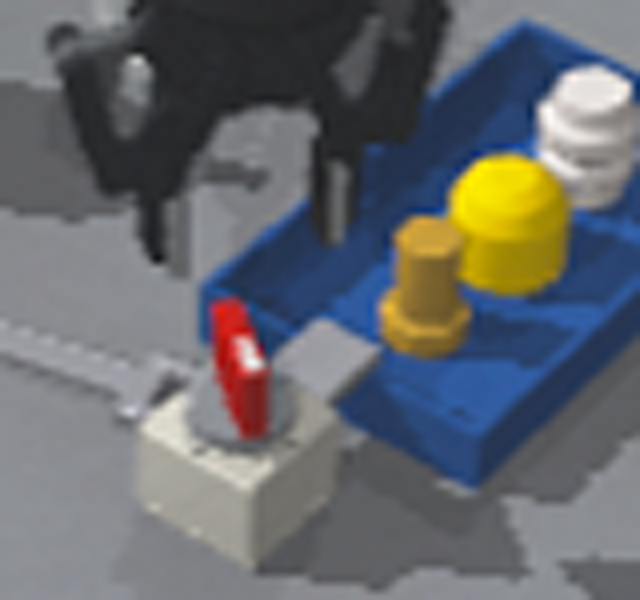

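>>> apply_moves(series="0 0 0 0.03 0.0005 0 0.6;0 0 0 0.055 0.0005 0 0.6;0 0 0 0.07 0.0005 0 0.6;0 0 0 0.07 0.0005 0 0.6;0 0 0 0.07 0.0005 0 0.3;0 0 0 0.07 0.0005 0 0.15;0 0 0 0.07 0.0005 0 0.05;0 0 0 0.07 0.0005 0 0;0 0 0 0.07 0.0005 0 0;0 0 0 0.07 0.0005 0 0", force=30)

```text
clock: 25.12
tcp_pos: [0.5968, -0.0217, 0.0598]
orientation: [0.628, 1.477, -0.627]
contact_force: [-1.0, -1.1, 6.5]
grip_width: 0.0115
```

Run:
```python
from h import *
s=grab_frame("side");crop("side",245,150,80,75,8,"pics/s18.png",s)
plan(.596,-.0215,.0585,44);print(get_obs()['moment'])
```

```text
clock 25.175 tcp [ 0.5968 -0.0217  0.0598] yaw 44.0 j7 0.942 F [-1.9 -0.9  6.3] w 0.0114
  turn 0.0 [-0.     0.001 -0.001] shift [ 0.0013 -0.0004 -0.0007]
  turn -180.0 [ 3.141e+00 -1.000e-03 -1.000e-03] shift [ 0.0013 -0.0004 -0.0007]
[-0.19196035  0.38526331  0.06205534]
```

View pics/s18.png

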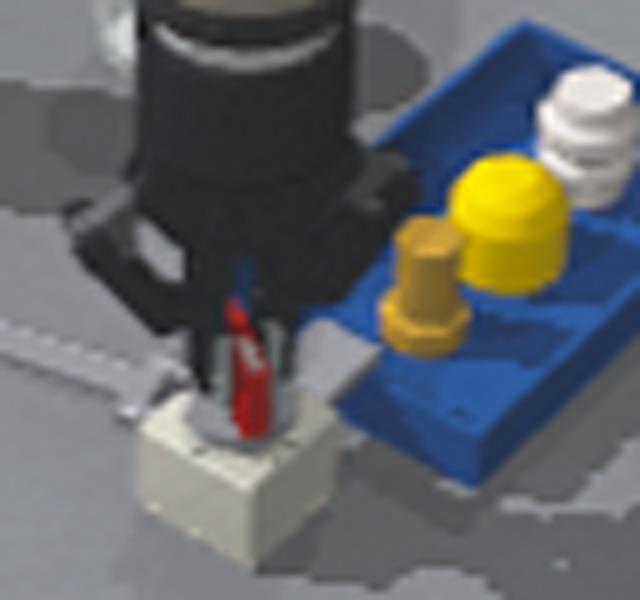

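>>> apply_moves(series="0.06 0 0 0 0 0 0;0.18 0 0 0 0 0 0;0.32 0 0 0 0 0 0;0.46 0 0 0 0 0 0;0.6 0 0 0 0 0 0;0.74 0 0 0 0 0 0;0.88 0 0 0 0 0 0;1.0 0 0 0 0 0 0;1.1 0 0 0 0 0 0;1.2 0 0 0 0 0 0;1.2 0 0 0 0 0 0", force=40)

```text
clock: 26.55
tcp_pos: [0.5968, -0.0217, 0.0598]
orientation: [1.522, 0.971, -1.52]
contact_force: [-2.4, -0.8, 6.8]
grip_width: 0.0111
```

Run:
```python
from h import *
s=grab_frame("side");crop("side",245,150,80,75,8,"pics/s19.png",s)
plan(.596,-.0215,.0598,-100.9);print(get_obs()['moment'])
```

```text
clock 26.6 tcp [ 0.5968 -0.0217  0.0598] yaw -24.8 j7 -0.008 F [-2.4 -0.9  7.4] w 0.0114
  turn -76.1 [ 1.328e+00 -1.000e-03 -1.000e-03] shift [ 0.     -0.0008  0.0001]
  turn 103.9 [-1.813e+00  1.000e-03 -1.000e-03] shift [ 0.     -0.0008  0.0001]
[-0.21074952  0.50578598 -0.106426  ]
```

View pics/s19.png

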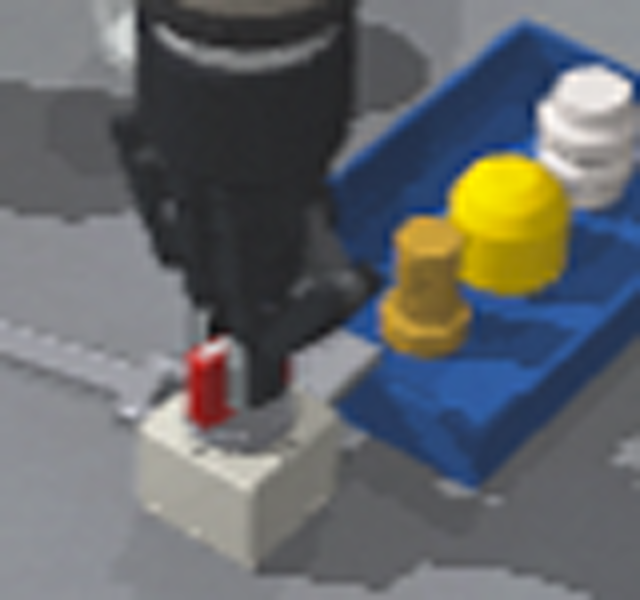

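>>> apply_moves(series="0.06 0 0 0 0 0 0;0.18 0 0 0 0 0 0;0.32 0 0 0 0 0 0;0.46 0 0 0 0 0 0;0.6 0 0 0 0 0 0;0.74 0 0 0 0 0 0;0.88 0 0 0 0 0 0;1.0 0 0 0 0 0 0;1.1 0 0 0 0 0 0;1.18 0 0 0 0 0 0;1.22 0 0 0 0 0 0;1.22 0 0 0 0 0 0")

```text
clock: 28.1
tcp_pos: [0.5967, -0.0217, 0.0598]
orientation: [-2.181, 0.089, 2.178]
contact_force: [-2.3, -1.2, 9.1]
grip_width: 0.0111
```

Run:
```python
from h import *
plan(.596,-.0215,.0598,-100.9);print(get_obs()['moment'],get_obs()['tau'][6])
```

```text
clock 28.1 tcp [ 0.5967 -0.0217  0.0598] yaw -94.7 j7 -0.985 F [-2.3 -1.2  9.1] w 0.0111
  turn -6.2 [ 0.108 -0.001  0.   ] shift [ 0.     -0.0001  0.0007]
  turn 173.8 [-3.033e+00 -0.000e+00 -1.000e-03] shift [ 0.     -0.0001  0.0007]
[-0.09217268  0.52723658 -0.01647882] -0.0971684348769486
```

Creep up to the stop, watching the moment.

>>> apply_moves(series="0.03 0 0 0 0 0 0;0.06 0 0 0 0 0 0;0.08 0 0 0 0 0 0;0.08 0 0 0 0 0 0")

```text
clock: 28.6
tcp_pos: [0.5967, -0.0217, 0.0598]
orientation: [-2.138, 0.173, 2.136]
contact_force: [-2.7, -0.1, 7.2]
grip_width: 0.0115
```

Run:
```python
from h import *
plan(.596,-.0215,.0598,-100.9);print(get_obs()['moment'],get_obs()['tau'][6])
```

```text
clock 28.6 tcp [ 0.5967 -0.0217  0.0598] yaw -99.3 j7 -1.051 F [-2.7 -0.1  7.2] w 0.0115
  turn -1.6 [ 0.029 -0.001  0.   ] shift [ 0.     -0.0001  0.0007]
  turn 178.4 [-3.113e+00 -1.000e-03 -2.000e-03] shift [ 0.     -0.0001  0.0007]
[-0.07908968  0.6000415  -0.08815717] -0.023576419916935265
```

>>> apply_moves(series="0.015 0 0 0 0 0 0;0.03 0 0 0 0 0 0;0.03 0 0 0 0 0 0")

```text
clock: 28.98
tcp_pos: [0.5967, -0.0217, 0.0598]
orientation: [-2.122, 0.203, 2.12]
contact_force: [-2.4, -0.5, 7.2]
grip_width: 0.0115
```

Run:
```python
from h import *
plan(.596,-.0215,.0598,-100.9);print(get_obs()['moment'],get_obs()['tau'][6])
```

```text
clock 28.975 tcp [ 0.5967 -0.0217  0.0598] yaw -101.0 j7 -1.075 F [-2.4 -0.5  7.2] w 0.0115
  turn 0.1 [-0.001 -0.001  0.   ] shift [ 0.     -0.0001  0.0007]
  turn -179.9 [3.14e+00 1.00e-03 2.00e-03] shift [ 0.     -0.0001  0.0007]
[-0.12717159  0.52985921 -0.05803578] -0.005045910947956145
```

>>> apply_moves(series="0.015 0 0 0 0 0 0;0.03 0 0 0 0 0 0;0.03 0 0 0 0 0 0")

```text
clock: 29.35
tcp_pos: [0.5967, -0.0217, 0.0599]
orientation: [-2.107, 0.232, 2.105]
contact_force: [-1.9, -0.6, 7.6]
grip_width: 0.0113
```

Run:
```python
from h import *
plan(.596,-.0215,.0598,-100.9);print(get_obs()['moment'],get_obs()['tau'][6])
```

```text
clock 29.35 tcp [ 0.5967 -0.0217  0.0599] yaw -102.5 j7 -1.099 F [-1.9 -0.6  7.6] w 0.0113
  turn 1.6 [-0.029 -0.001 -0.   ] shift [ 0.0001 -0.      0.0007]
  turn -178.4 [ 3.113e+00 -0.000e+00  1.000e-03] shift [ 0.0001 -0.      0.0007]
[-0.21332779  0.64871947  0.85761484] -0.9166739322245121
```

>>> apply_moves(series="0.015 0 0 0 0 0 0;0.03 0 0 0 0 0 0;0.03 0 0 0 0 0 0")

```text
clock: 29.72
tcp_pos: [0.5967, -0.0217, 0.0599]
orientation: [-2.091, 0.261, 2.09]
contact_force: [-2.3, -0.6, 8.4]
grip_width: 0.0116
```

Run:
```python
from h import *
plan(.596,-.0215,.0598,-100.9);print(get_obs()['moment'],get_obs()['tau'][6])
s=grab_frame("side");crop("side",245,150,80,75,8,"pics/s20.png",s)
```

```text
clock 29.725 tcp [ 0.5967 -0.0217  0.0599] yaw -104.2 j7 -1.123 F [-2.3 -0.6  8.4] w 0.0116
  turn 3.3 [-0.057 -0.001 -0.001] shift [0.0001 0.     0.0007]
  turn -176.7 [ 3.085e+00 -1.000e-03  1.000e-03] shift [0.0001 0.     0.0007]
[-0.3204743   0.65260726  1.36994679] -1.4599460363388062
```

View pics/s20.png

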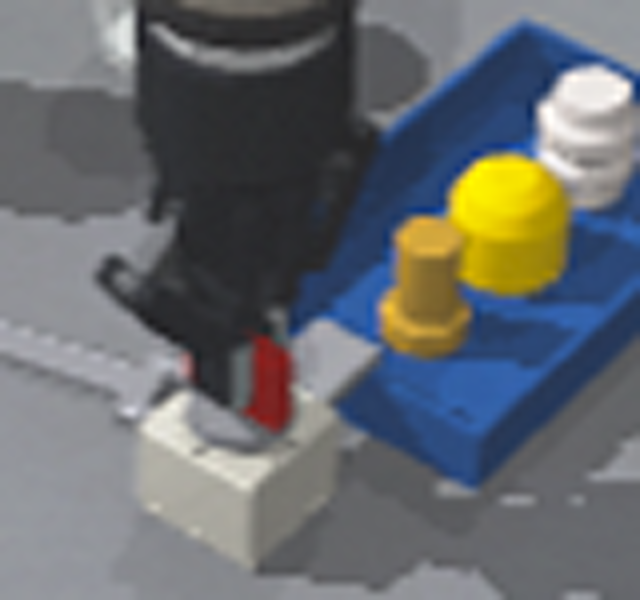

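>>> apply_moves(series="-0.06 0 0 0 0 0 0;-0.18 0 0 0 0 0 0;-0.33 0 0 0 0 0 0;-0.49 0 0 0 0 0 0;-0.65 0 0 0 0 0 0;-0.81 0 0 0 0 0 0;-0.97 0 0 0 0 0 0;-1.13 0 0 0 0 0 0;-1.29 0 0 0 0 0 0;-1.43 0 0 0 0 0 0;-1.53 0 0 0 0 0 0;-1.57 0 0 0 0 0 0")

```text
clock: 31.28
tcp_pos: [0.5968, -0.0217, 0.0599]
orientation: [1.392, 1.08, -1.39]
contact_force: [-2.2, -0.1, 7.2]
grip_width: 0.0112
```

>>> apply_moves(series="-0.03 0 0 0 0 0 0;-0.05 0 0 0 0 0 0;-0.055 0 0 0 0 0 0;-0.055 0 0 0 0 0 0")

```text
clock: 31.78
tcp_pos: [0.5968, -0.0217, 0.0598]
orientation: [1.354, 1.109, -1.352]
contact_force: [-1.5, -0.0, 6.1]
grip_width: 0.0117
```

Run:
```python
from h import *
plan(.596,-.0215,.0598,-11.1);print(get_obs()['moment'],get_obs()['tau'][6])
for n in C:
    im=grab_frame(n);cv2.imwrite(f"pics/{n}5.png",im)
crop("side",255,175,50,45,13,"pics/s21.png",cv2.imread("pics/side5.png"))
```

```text
clock 31.775 tcp [ 0.5968 -0.0217  0.0598] yaw -11.3 j7 0.181 F [-1.5 -0.   6.1] w 0.0117
  turn 0.2 [-0.004 -0.    -0.001] shift [ 0.     -0.0008 -0.0001]
  turn -179.8 [ 3.138e+00 -2.000e-03  1.000e-03] shift [ 0.     -0.0008 -0.0001]
[-0.20121643  0.50836335  0.01247261] 0.004968627617927268
```

View pics/s21.png

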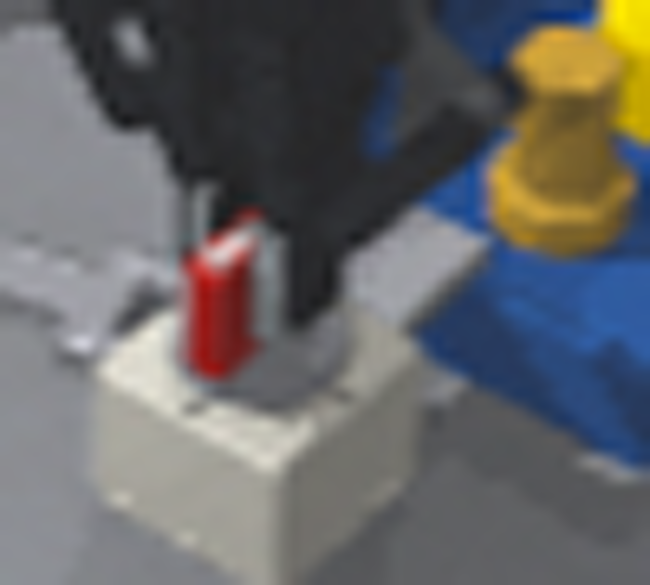

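View pics/top5.png

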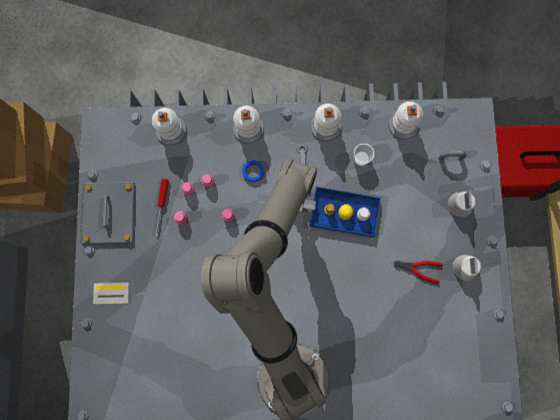

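View pics/side5.png

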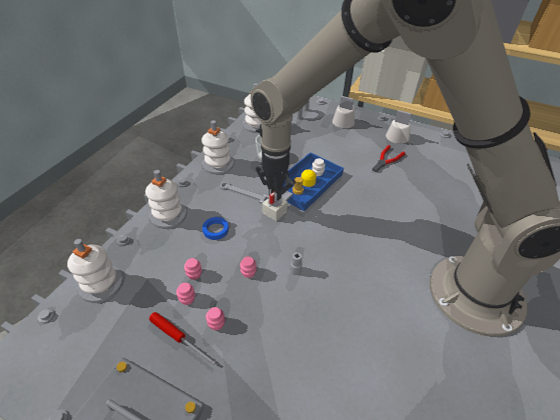

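Run:
```python
from ov import *
overlay("side",cv2.imread("pics/side5.png"),260,180,40,35,16,"pics/o3.png",x=.5965,y=-.021,yaw=-101.2)
```

```text
(no output)
```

View pics/o3.png

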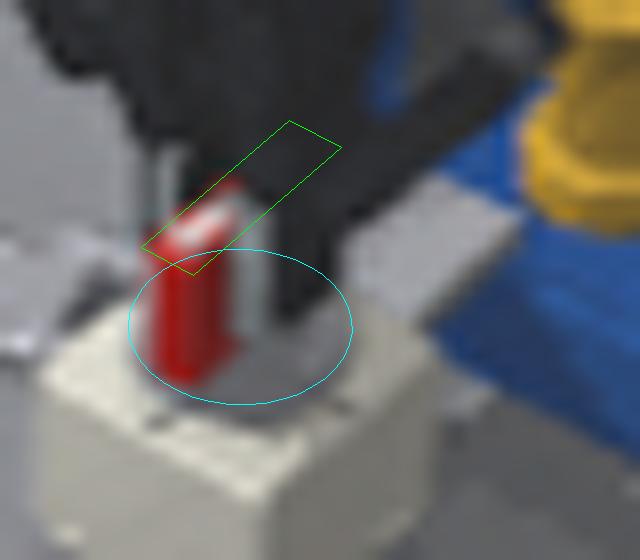

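```bash
python3 -c "
from bench import *
o=get_obs();print(abs(o['qvel']).max(),o['grip_width'],o['moment']);print(hand_in())"
```

```text
0.0017405527366011672 0.01125117375970021 [-0.21112851  0.45124773  0.03997125]
the job is handed in; nothing more can be done
None
```

I put the porcelain standoff, the yellow cap and the brass coupling into the blue tray, in that order. I lowered each one until the wrist force showed contact, then released it. The last pictures show all three standing upright in the tray. The tools and the socket look unmoved, as do the pink look-alikes.

I then turned the thumbscrew clockwise until it seated. The stop showed as the moment rising from about 0 to 1.4 N m at a jaw yaw of roughly -101°, where I expected it (-100.9°). I backed it off a quarter turn to -11.3° and handed in at about 31.9 s, still gripping at 40 N with the arm at rest (opening about 11 mm, moment about the screw axis near 0).

- **Backed-off angle:** the model outline of the handle matched the last side view. I can only say the angle is right to about 1–2°: I pushed about 3° past the stop, which the grip took up.
- **Starting angle:** my two fits of the handle's starting angle disagreed, -47° from the top camera and -54° from the side. This had no bearing on the result, because the backed-off angle was measured from the stop.
- **Porcelain:** when it was set down, contact peaked at 16.5 N, a little firmer than intended. I eased off 1 mm before opening the gripper.

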